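Close the label printer and print a price label at the cheese counter

TASK

The label printer on the cheese counter has just been given a new roll, and a wedge waits on the scale to be priced. Push the printer's open cover down until it is fully shut, then press the printer's orange feed button to line up the first label, then press the blue product key on the scale, and last the green print key, each all the way in and let out again. Press no key while the cover is open, press no other key and not the number pad, and pick nothing up: the wedge, the honey jar and the knife stay where they are.

Things in the scene. Friction and masses are not known exactly. Their poses are not given: they have to be found in the camera images.
- printer: Desktop label printer, light grey, 220 mm deep (x) x 165 mm wide (y) x 135 mm high with its cover shut, fixed to the counter. Origin: centre of its underside, on the counter top. Its x axis points from its front (the side with the feed button, towards the robot) to its back; z up. Inside lies a roll of labels.
- cover (a joint): Angle of the printer's dark grey cover: 0 = fully shut on its stop, larger = front edge swung up (starts between 0.55 and 0.95 rad). The hinge runs along the printer's y axis at the back. It is stiff: the cover stays where it is left; about 3 to 5 N near the front edge, square to the cover's top, moves it.
- cover_hinge (a point): Point on the cover's hinge axis, mid-width: 100 mm behind the printer's origin (its +x) and 90 mm above the counter. Fixed to the printer.
- cover_edge (a point): Point on the outside of the cover's flat top, mid-width, 20 mm back from its front edge: a good place to push. It moves with the cover. In the printer's axes, with the cover shut, it lies 130 mm in front of (-x) and 45 mm above the hinge. The cover is a shell 165 mm wide, 45 mm high, its front edge 150 mm in front of the hinge.
- feed_button_top (a point): Centre of the top face of the printer's round orange feed button, 27 mm across, on the flat ledge at the printer's front; it stands 9 mm above the ledge (ledge 90 mm above the counter). The shut cover's front wall rises 45 mm above the ledge, 32 mm behind the button's centre.
- feed_button (a joint): How far the feed button is pressed, straight down: 0 = out, 0.005 m = fully in. It springs back; 1.2 N starts it and 4 N takes it fully in.
- scale: White counter scale, 360 mm deep (x) x 330 mm wide (y), fixed. Origin: centre of its underside, on the counter. x runs from keyboard side to back, y to the operator's left. Pan top 110 mm high. Keyboard slopes up to the back by 0.17 rad. Back row (key tops 94 mm high): four product keys 42 mm apart, order varies, then red clear key. Front row (86 mm): two long grey keys, green print key.
- key_blue_top (a point): Centre of the top face of the scale's blue product key, 28 x 30 mm (scale's x by y), standing 8 mm out of the sloping keyboard.
- key_yellow_top (a point): Centre of the top face of the scale's yellow product key, 28 x 30 mm (scale's x by y), standing 8 mm out of the sloping keyboard.
- key_white_top (a point): Centre of the top face of the scale's white product key, 28 x 30 mm (scale's x by y), standing 8 mm out of the sloping keyboard.
- key_pink_top (a point): Centre of the top face of the scale's pink product key, 28 x 30 mm (scale's x by y), standing 8 mm out of the sloping keyboard.
- key_print_top (a point): Centre of the top face of the scale's big green print key, 32 x 46 mm (scale's x by y), standing 8 mm out of the sloping keyboard.
- key_blue (a joint): How far the blue product key is pressed, square to the keyboard (that is, down and 0.17 rad towards the scale's +x): 0 = out, 0.005 m = fully in. It springs back; 1.2 N starts it and 4 N takes it fully in.
- key_yellow (a joint): How far the yellow product key is pressed, square to the keyboard (that is, down and 0.17 rad towards the scale's +x): 0 = out, 0.005 m = fully in. It springs back; 1.2 N starts it and 4 N takes it fully in.
- key_white (a joint): How far the white product key is pressed, square to the keyboard (that is, down and 0.17 rad towards the scale's +x): 0 = out, 0.005 m = fully in. It springs back; 1.2 N starts it and 4 N takes it fully in.
- key_pink (a joint): How far the pink product key is pressed, square to the keyboard (that is, down and 0.17 rad towards the scale's +x): 0 = out, 0.005 m = fully in. It springs back; 1.2 N starts it and 4 N takes it fully in.
- key_zero (a joint): How far the long grey zero key is pressed, square to the keyboard (that is, down and 0.17 rad towards the scale's +x): 0 = out, 0.005 m = fully in. It springs back; 1.2 N starts it and 4 N takes it fully in. The key is 28 x 60 mm (scale's x by y); the centre of its top lies at (-148, 42, 86) mm in the scale's frame.
- key_tare (a joint): How far the long grey tare key is pressed, square to the keyboard (that is, down and 0.17 rad towards the scale's +x): 0 = out, 0.005 m = fully in. It springs back; 1.2 N starts it and 4 N takes it fully in. The key is 28 x 60 mm (scale's x by y); the centre of its top lies at (-148, -42, 86) mm in the scale's frame.
- key_clear (a joint): How far the red clear key is pressed, square to the keyboard (that is, down and 0.17 rad towards the scale's +x): 0 = out, 0.005 m = fully in. It springs back; 1.2 N starts it and 4 N takes it fully in. The key is 28 x 46 mm (scale's x by y); the centre of its top lies at (-105, -122, 94) mm in the scale's frame.
- key_print (a joint): How far the big green print key is pressed, square to the keyboard (that is, down and 0.17 rad towards the scale's +x): 0 = out, 0.005 m = fully in. It springs back; 1.2 N starts it and 4 N takes it fully in.
- number_pad: Flat number pad of touch-sensitive (not moving) keys on the left end of the keyboard, 84 mm up the slope x 66 mm wide; origin at its centre, on the keyboard's surface. Not to be pressed.
- wedge: Loose wedge of cheese lying on the scale's pan, 150 mm long, about 110 mm wide at the rind, 58 mm high, about 0.5 kg. Origin on its underside, 90 mm from its point along its +x axis, which runs from point to rind.
- jar: Loose honey jar, amber with brass-coloured lid, 62 mm across, 78 mm high, about 0.26 kg, standing on the counter in front of the printer. Origin: centre of its underside.
- knife: Loose cheese knife lying on the counter in front of the scale, 262 mm long, black handle 18 mm high. Origin on its underside at the joint of handle and blade; x from handle to blade.

How it is judged:
By the outcome, as a careful person would: the job done as asked, in the order asked, and still so for the second after the job is handed in, with the robot touching nothing.
It also fails if it takes over 58 s, if anything falls off the work surface, if the arm or the gripper's body presses on something with over 40 N, if the wrist force passes 120 N, or if a joint passes its speed limit or range.

ROBOT

A 6-joint arm with a two-finger parallel gripper is mounted at the origin on the work surface. World frame = base frame: x ahead of the robot, y to its left, z up, the work surface at z = 0. Lengths are in m, angles in rad, forces in N, time in s.
With the tool pointing down it reaches from about 0.275 to 1 m from the base axis. Payload 8.4 kg.
Tool frame: the origin (TCP) lies at the very end of the fingers, on their centre line; the grasp point (between the pads) lies 19 mm behind it; z points along the fingers, y is the line along which they close (so a half turn about z gives the same grasp; the last joint's range is limited). The gripper opens to 85 mm and grips with 20 to 120 N. Pads are 22 mm wide; open, the fingers measure 114 mm over their backs; the gripper's body (76 mm by 85 mm) begins 54 mm behind the grasp point. The pads swing forward as they close: fully open they stand 13 mm farther back than shut.
Start: joints at [-1.137, 0.353, 1.633, -0, 1.155, -0.002], TCP at [0.264, -0.567, 0.231] pointing down, gripper open.
Joint ranges: [-2.63, 2.63], [-0.92, 2.1], [0.06, 2.66], [-1.3, 4.44], [0, 2.69], [-3.02, 3.02]. Speed limits (rad/s): [2.22, 2.22, 2.79, 3.14, 3.14, 3.14].

INTERFACE

Orientations are given as [roll, pitch, yaw] about the fixed x, y, z axes, in that order (R = Rz(yaw) Ry(pitch) Rx(roll)).
In Python, from bench import get_obs, imaging, ticket gives the robot as it stands.
- The arm moves only by the shell command python3 -m inch 'ROWS' [FORCE]. ROWS is JSON, a list of rows, each an object with "fingers": the finger opening in mm, from 0 to 85.4; "offset": the shift along the tool's x, y, z in mm, a list of three; "yaw": the turn about the tool's z in degrees. A call has 1 to 20 rows; each row shifts and turns the commanded pose from where the row before left it, along the tool's axes as they then stand; what a row does not reach is not made up. A row lasts 1/12 s, in which the tool goes at most 41.7 mm and 7.16 degrees, less where a joint would pass 70% of its speed; a pose out of reach is approached as far as the arm can. A call is refused whole if a number of a shift passes 41.7 or a number of a turn 7.16, either way. A call with a gripper value outside its range is refused whole. The fingers move at their own pace and stop on an object; FORCE is the grip in N (left out, the last holds). Time passes only in rows, so rows that do not move let the fingers close. It gives the time, the measured TCP pose, the force, the opening and the grip force at its end, in the units of the state.
- get_obs(): the state, without advancing time (a new reading comes with each control period).
- imaging.get_image(name): name is "side" or "top" or "wrist"; returns a dict with "image" (480x640x3 uint8, red, green, blue), "z_map" (480x640 float32, m along the optical axis (not along the pixel's ray), 0 where there is no reading), "fovy" (degrees; the focal length in pixels is half the picture's height over the tangent of half this angle, whatever the lens; pixels are square), "cx", "cy" (the principal point, pixels), "rvec" (rotation vector, rad) and "tvec" (3), from world to camera coordinates, as OpenCV has them; the wrist camera has in their place "hand_eye" (4x4, takes a point from camera to tool coordinates, whose origin is the TCP and whose axes are the flange's). Camera axes: x right, y down, z forward; pixel columns grow to the right and rows downward; lengths in m; the calibration is good to about 2 mm. The wrist camera is an equidistant fisheye: a pixel r from the principal point sees the ray r / f radians off the axis. A picture is of the moment at which its call begins: read the wrist's pose just before it.
- ticket.job_done(): hands the job in; it is judged then, once.
The state is a dict: "clock": time; "qpos": joint angles; "qvel": joint speeds; "tau": joint torques, N m; "position": TCP position; "orientation": TCP orientation; "force": force on the tool from outside, world axes, zero at the start; "torque": the same for the moment, N m; "width": finger opening in m; "grasp_force": force on a finger pad.
Only numpy, scipy, OpenCV 4.12 (cv2) and the standard library are available. Lean on these libraries where they do the work, as an engineer would, in place of code of your own. Each camera call takes 0.05 s, during which the arm holds its last target. There are 200 camera calls.

## Working session

There is one attempt and no reset: what is moved stays moved. The work goes in short steps, Python scripts to look and compute and a shell command to move; the robot and the scene stay as the last step left them, time stands still between calls to the robot, and variables do not carry over. Pictures are saved under pics/ and viewed, at most 10 in all, crops included, and the job is handed in when it is done.

```bash
mkdir -p pics
cat > h.py <<'E'
import numpy as np,cv2
from bench import get_obs,imaging,ticket
def grab(n):
    d=imaging.get_image(n); np.savez(f'{n}.npz',**{k:np.asarray(v) for k,v in d.items()}); return d
def world(d,uv):
    R=cv2.Rodrigues(np.asarray(d['rvec'],float))[0]; t=np.asarray(d['tvec'],float).ravel()
    f=240/np.tan(np.radians(float(d['fovy']))/2); uv=np.atleast_2d(uv).astype(int)
    z=d['z_map'][uv[:,1],uv[:,0]]
    p=np.c_[(uv[:,0]-d['cx'])/f*z,(uv[:,1]-d['cy'])/f*z,z]
    return (p-t)@R
E
python3 - <<'E'
from h import *
for n in('top','side'):
    d=grab(n); cv2.imwrite(f'pics/{n}1.png',d['image'][:,:,::-1])
print(get_obs())
E
```

```text
{'clock': 0.1, 'qpos': array([-1.13743437e+00,  3.53604384e-01,  1.63410724e+00, -2.17796924e-05,
        1.15520870e+00, -2.36221016e-03]), 'qvel': array([-1.01690394e-04, -3.57642288e-03, -4.55031988e-04, -5.84325462e-04,
       -9.16474003e-05,  5.31003254e-04]), 'tau': array([-1.98367976e-03, -6.06355405e+01, -3.42819250e+01,  7.28466375e-05,
        4.01468278e-03,  3.02155331e-05]), 'position': array([ 0.26361379, -0.56617799,  0.23060052]), 'orientation': array([-3.14026494e+00,  1.67778020e-05,  4.35732985e-01]), 'force': array([ 0.8537332 , -0.29246731,  0.13807002]), 'torque': array([0.00527134, 0.00974374, 0.01781427]), 'grasp_force': 0.0, 'width': 0.0854576628564747}
```

View pics/top1.png

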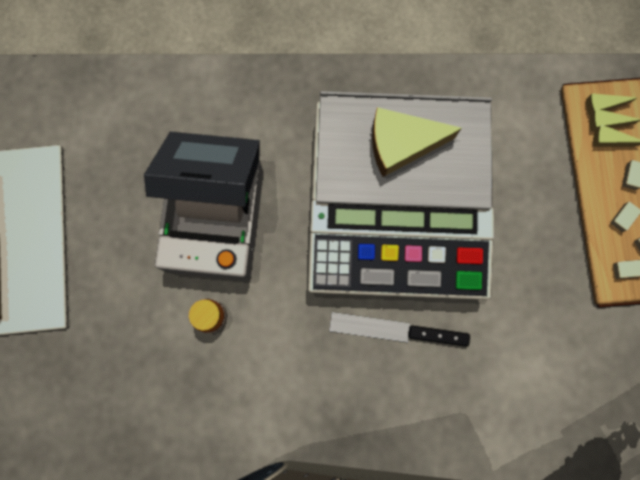

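View pics/side1.png

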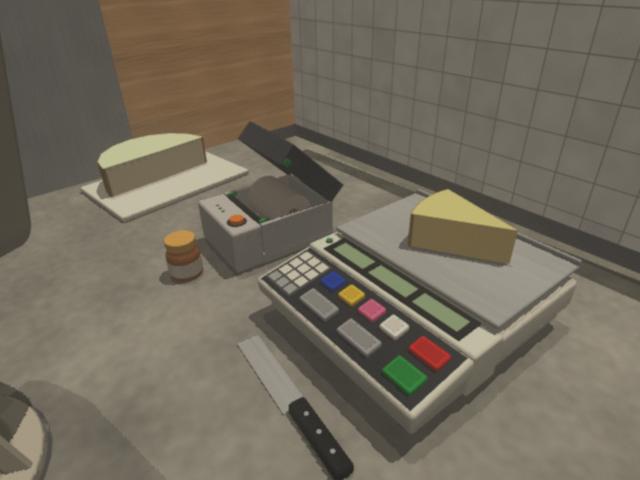

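The top picture shows the feed button at (226,259), the blue key at (367,252), the print key at (469,280) and the jar lid at (205,315). The open cover's front wall runs from (147,187) to (247,195).

Run:
```python
from h import *
d=dict(np.load('top.npz'))
im=cv2.cvtColor(d['image'],cv2.COLOR_RGB2HSV)
def blob(seed,name,r=16):
    u,v=seed; h0=im[v,u].astype(int); 
    ys,xs=np.mgrid[v-r:v+r+1,u-r:u+r+1]; p=im[ys,xs].astype(int)
    dh=abs(p[...,0]-h0[0]); m=(np.minimum(dh,180-dh)<8)&(p[...,1]>.6*h0[1])&(p[...,2]>.5*h0[2])
    uv=np.c_[xs[m],ys[m]]; w=world(d,uv); print(name,m.sum(),uv.mean(0).round(1),np.median(w,0).round(4),((w.min(0)+w.max(0))/2).round(4))
for s,n in [((226,259),'feed'),((367,252),'blue'),((390,253),'yel'),((469,280),'print'),((469,255),'clear'),((205,315),'jar')]: blob(s,n)
for n,p in [('coverFL',(152,177)),('coverFR',(238,184)),('coverBL',(176,138)),('coverBR',(254,142)),('window',(207,153)),('ledgeL',(166,256)),('ledgeR',(243,268)),('ledgebackL',(166,243)),('zero',(377,277)),('tare',(424,279)),('pan',(340,190)),('knifeh',(440,336)),('counter',(280,330)),('wedge',(420,135))]: print(n,world(d,p).round(4))
```

```text
feed 200 [225.4 258.3] [0.5132 0.1445 0.0988] [0.4452 0.0679 0.6412]
blue 285 [366.1 251. ] [ 0.5262 -0.1055  0.0931] [ 0.5272 -0.1066  0.0917]
yel 286 [389.4 252.2] [ 0.524  -0.1468  0.0936] [ 0.451  -0.0932  0.6375]
print 498 [468.8 279.7] [ 0.4749 -0.2884  0.0863] [ 0.4279 -0.1691  0.6348]
clear 431 [469.4 255.1] [ 0.5183 -0.2895  0.0936] [ 0.519  -0.2916  0.0909]
jar 790 [203.8 314.5] [0.4147 0.1834 0.0779] [0.4037 0.1019 0.5955]
coverFL [[0.6278 0.2461 0.2243]]
coverFR [[0.6158 0.1078 0.2246]]
coverBL [[0.7219 0.2304 0.1398]]
coverBR [[0.7187 0.0941 0.1264]]
window [[0.6852 0.1695 0.1686]]
ledgeL [[0.5188 0.2519 0.0897]]
ledgeR [[0.4967 0.1138 0.0911]]
ledgebackL [[0.5427 0.2534 0.0876]]
zero [[ 0.4801 -0.1245  0.0894]]
tare [[ 0.4765 -0.2083  0.0873]]
pan [[ 0.6338 -0.0593  0.1117]]
knifeh [[ 0.3772 -0.247   0.0145]]
counter [[ 0.3895  0.0529 -0.0008]]
wedge [[ 0.7167 -0.1959  0.1682]]
```

Heights agree with the data: feed 0.099, blue 0.093, print 0.086 and cover front edge 0.224 m, so the cover angle is about 0.74 rad. The hinge is near (0.70, 0.17). Next I close the fingers, rise, align and cross towards the cover.

```bash
python3 -m inch '[{"fingers":0,"offset":[0,0,-12],"yaw":7.1},{"fingers":0,"offset":[0,0,-12],"yaw":7.1},{"fingers":0,"offset":[0,0,-12],"yaw":7.1},{"fingers":0,"offset":[0,0,-12],"yaw":7.1},{"fingers":0,"offset":[16,-38,0],"yaw":0},{"fingers":0,"offset":[16,-38,0],"yaw":0},{"fingers":0,"offset":[16,-38,0],"yaw":0},{"fingers":0,"offset":[16,-38,0],"yaw":0},{"fingers":0,"offset":[16,-38,0],"yaw":0},{"fingers":0,"offset":[16,-38,0],"yaw":0},{"fingers":0,"offset":[16,-38,0],"yaw":0},{"fingers":0,"offset":[16,-38,0],"yaw":0},{"fingers":0,"offset":[16,-38,0],"yaw":0},{"fingers":0,"offset":[16,-38,0],"yaw":0},{"fingers":0,"offset":[16,-38,0],"yaw":0},{"fingers":0,"offset":[16,-38,0],"yaw":0},{"fingers":0,"offset":[16,-38,0],"yaw":0},{"fingers":0,"offset":[16,-38,0],"yaw":0},{"fingers":0,"offset":[16,-38,0],"yaw":0},{"fingers":0,"offset":[0,0,0],"yaw":0}]'
```

```text
clock: 1.77
position: [0.5399, -0.0062, 0.2791]
orientation: [-3.139, -0.001, -0.056]
force: [-0.4, -0.2, -0.3]
width: -0.0002
grasp_force: 0.0
```

```bash
python3 -m inch '[{"fingers":0,"offset":[17,-37.4,0],"yaw":0},{"fingers":0,"offset":[17,-37.4,0],"yaw":0},{"fingers":0,"offset":[17,-37.4,0],"yaw":0},{"fingers":0,"offset":[17,-37.4,0],"yaw":0},{"fingers":0,"offset":[17,-37.4,0],"yaw":0},{"fingers":0,"offset":[0,0,10],"yaw":0},{"fingers":0,"offset":[0,0,10],"yaw":0},{"fingers":0,"offset":[0,0,10],"yaw":0},{"fingers":0,"offset":[0,0,0],"yaw":0}]'
python3 - <<'E'
from h import *
d=grab('side'); cv2.imwrite('pics/side2.png',d['image'][60:300,100:420][:,:,::-1].repeat(2,0).repeat(2,1))
E
```

```text
clock: 2.52
position: [0.6316, 0.1682, 0.2462]
orientation: [3.14, 0.005, -0.061]
force: [-0.6, -0.2, -0.1]
width: 0.0
grasp_force: 0.0
```

View pics/side2.png

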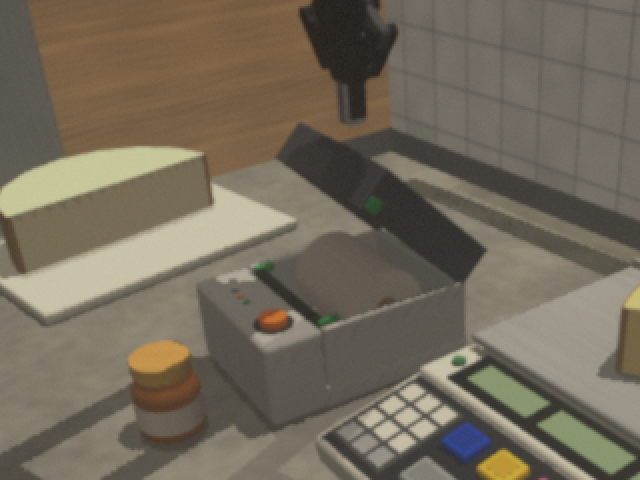

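The crop shows the closed fingers, tip at (350,115), just above the cover's front half. Now I follow the cover's arc down.

```bash
python3 -m inch '[{"fingers":0,"offset":[0,0,9],"yaw":0},{"fingers":0,"offset":[0,0,9],"yaw":0},{"fingers":0,"offset":[0,0,9],"yaw":0},{"fingers":0,"offset":[0,0,8],"yaw":0},{"fingers":0,"offset":[-6,0,5],"yaw":0},{"fingers":0,"offset":[-6,0,5],"yaw":0},{"fingers":0,"offset":[-6,0,5],"yaw":0},{"fingers":0,"offset":[-6,0,5],"yaw":0},{"fingers":0,"offset":[-5,0,6],"yaw":0},{"fingers":0,"offset":[-5,0,6],"yaw":0},{"fingers":0,"offset":[-5,0,6],"yaw":0},{"fingers":0,"offset":[-5,0,6],"yaw":0},{"fingers":0,"offset":[0,0,0],"yaw":0}]'
```

```text
clock: 3.65
position: [0.5887, 0.1723, 0.1692]
orientation: [-3.142, 0.001, -0.06]
force: [-1.0, -0.0, 0.0]
width: -0.0002
grasp_force: 0.0
```

```bash
python3 -m inch '[{"fingers":0,"offset":[-4,0,6],"yaw":0},{"fingers":0,"offset":[-4,0,6],"yaw":0},{"fingers":0,"offset":[-3,0,6],"yaw":0},{"fingers":0,"offset":[-2,0,6],"yaw":0},{"fingers":0,"offset":[0,0,5],"yaw":0}]'
python3 - <<'E'
from h import *
d=grab('side'); cv2.imwrite('pics/side3.png',d['image'][60:300,100:420][:,:,::-1].repeat(2,0).repeat(2,1))
E
```

```text
clock: 4.07
position: [0.5754, 0.1729, 0.1404]
orientation: [3.141, 0.002, -0.06]
force: [-2.5, 1.6, 5.0]
width: -0.0002
grasp_force: 2.5
```

View pics/side3.png

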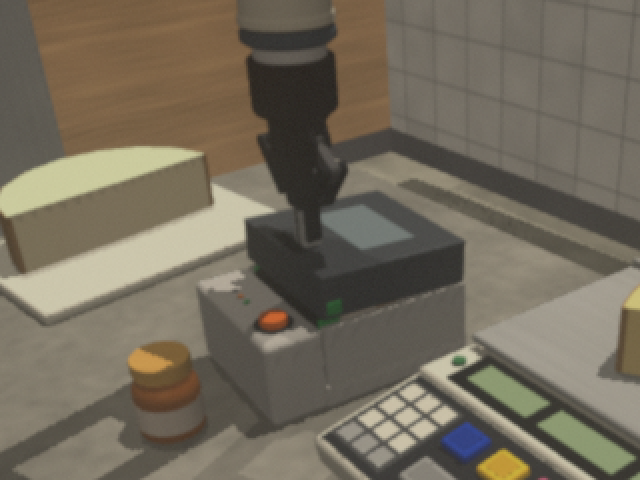

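The cover is nearly down, with the finger at (312,240) near its front edge. I push on until the stop takes the force.

```bash
python3 -m inch '[{"fingers":0,"offset":[0,0,3],"yaw":0},{"fingers":0,"offset":[0,0,2],"yaw":0},{"fingers":0,"offset":[0,0,0],"yaw":0}]'
```

```text
clock: 4.37
position: [0.5764, 0.1727, 0.1356]
orientation: [3.141, 0.001, -0.06]
force: [1.1, 0.5, 0.3]
width: 0.0002
grasp_force: 0.0
```

```bash
python3 -m inch '[{"fingers":0,"offset":[0,0,2],"yaw":0},{"fingers":0,"offset":[0,0,1],"yaw":0},{"fingers":0,"offset":[0,0,0],"yaw":0}]'
```

```text
clock: 4.62
position: [0.5769, 0.1728, 0.1349]
orientation: [3.141, -0.001, -0.06]
force: [-7.8, -2.2, 18.4]
width: 0.0
grasp_force: 9.0
```

The cover stopped at 0.135 m under 18 N, so it is shut. I lift off and go above the feed button.

```bash
python3 -m inch '[{"fingers":0,"offset":[0,0,-20],"yaw":0},{"fingers":0,"offset":[0,0,-25],"yaw":0},{"fingers":0,"offset":[-21,11,0],"yaw":0},{"fingers":0,"offset":[-21,11,0],"yaw":0},{"fingers":0,"offset":[-21,10,0],"yaw":0},{"fingers":0,"offset":[0,0,0],"yaw":0},{"fingers":0,"offset":[0,0,0],"yaw":0}]'
python3 - <<'E'
from h import *
d=grab('top'); s=d['image'][100:340,120:440][:,:,::-1]; e=grab('side')['image'][60:300,100:420][:,:,::-1]
cv2.imwrite('pics/p4.png',cv2.resize(np.vstack([s,e]),None,fx=1.2,fy=1.2))
for p in [(180,195),(180,170),(230,175),(210,160)]:print(world(d,p))
E
```

```text
clock: 5.2
position: [0.5118, 0.1445, 0.1785]
orientation: [-3.142, -0.001, -0.06]
force: [0.1, 1.0, -0.5]
width: -0.0002
grasp_force: 0.0
[[0.5159273  0.12222567 0.56257603]]
[[0.54443124 0.12450573 0.55702174]]
[[0.65491786 0.13397401 0.13716145]]
[[0.55387598 0.09222838 0.56183545]]
```

View pics/p4.png

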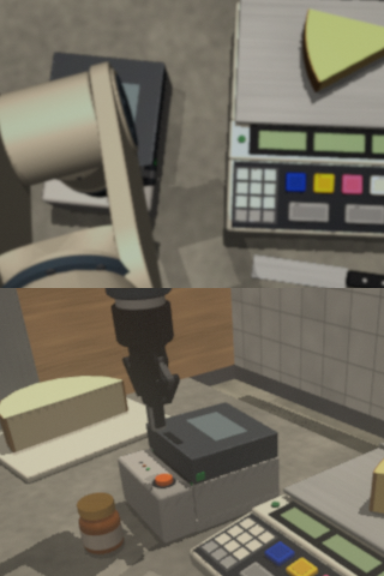

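Side picture: the cover is flush and shut, and the finger tip is at (160,425) above the orange button at (163,480). Cover-top depth gives 0.137 m. Now I press the feed button.

```bash
python3 -m inch '[{"fingers":0,"offset":[0,0,25],"yaw":0},{"fingers":0,"offset":[0,0,25],"yaw":0},{"fingers":0,"offset":[0,0,20],"yaw":0},{"fingers":0,"offset":[0,0,6],"yaw":0},{"fingers":0,"offset":[0,0,4],"yaw":0},{"fingers":0,"offset":[0,0,4],"yaw":0},{"fingers":0,"offset":[0,0,2],"yaw":0},{"fingers":0,"offset":[0,0,0],"yaw":0}]'
```

```text
clock: 5.97
position: [0.5125, 0.1451, 0.094]
orientation: [-3.141, -0.001, -0.06]
force: [-5.6, -1.4, 9.4]
width: -0.0004
grasp_force: 4.6
```

Fully in (0.094 m, 9 N). I release it, rise and go above the blue key.

```bash
python3 -m inch '[{"fingers":0,"offset":[0,0,-10],"yaw":0},{"fingers":0,"offset":[0,0,-35],"yaw":0},{"fingers":0,"offset":[0,0,-35],"yaw":0},{"fingers":0,"offset":[3.6,35.6,0],"yaw":0},{"fingers":0,"offset":[3.6,35.6,0],"yaw":0},{"fingers":0,"offset":[3.6,35.6,0],"yaw":0},{"fingers":0,"offset":[3.6,35.6,0],"yaw":0},{"fingers":0,"offset":[3.6,35.6,0],"yaw":0},{"fingers":0,"offset":[3.6,35.6,0],"yaw":0},{"fingers":0,"offset":[3.6,35.6,0],"yaw":0},{"fingers":0,"offset":[0,0,20],"yaw":0},{"fingers":0,"offset":[0,0,20],"yaw":0},{"fingers":0,"offset":[0,0,0],"yaw":0}]'
python3 - <<'E'
from h import *
w=grab('wrist')['image'][:,:,::-1]; e=grab('side')['image'][120:440,240:560][:,:,::-1]
cv2.imwrite('pics/p5.png',np.hstack([w[::1],cv2.copyMakeBorder(e,0,160,0,0,0)])[:, :960][:, 160:])
E
```

```text
clock: 7.05
position: [0.521, -0.106, 0.1307]
orientation: [-3.141, 0.002, -0.062]
force: [-0.9, 1.5, -0.8]
width: 0.0002
grasp_force: 0.0
```

View pics/p5.png

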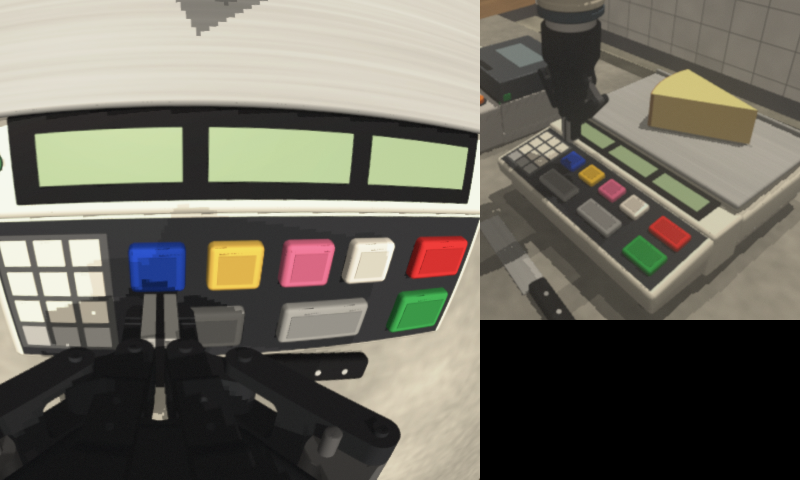

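The finger tip at (160,293) in the wrist view is in line with the blue key (157,268), and the neighbours are clear. I press it.

```bash
python3 -m inch '[{"fingers":0,"offset":[0,0,20],"yaw":0},{"fingers":0,"offset":[0,0,12],"yaw":0},{"fingers":0,"offset":[0,0,5],"yaw":0},{"fingers":0,"offset":[0,0,4],"yaw":0},{"fingers":0,"offset":[0,0,2],"yaw":0},{"fingers":0,"offset":[0,0,0],"yaw":0}]'
```

```text
clock: 7.65
position: [0.5233, -0.1052, 0.0903]
orientation: [-3.142, -0.002, -0.06]
force: [0.6, 1.6, 3.4]
width: 0.0
grasp_force: 1.7
```

```bash
python3 -m inch '[{"fingers":0,"offset":[0,0,1.5],"yaw":0},{"fingers":0,"offset":[0,0,0],"yaw":0},{"fingers":0,"offset":[0,0,0],"yaw":0}]'
```

```text
clock: 7.9
position: [0.5234, -0.1053, 0.0894]
orientation: [-3.141, -0.003, -0.06]
force: [-0.2, 3.7, 10.6]
width: 0.0002
grasp_force: 5.3
```

Stiff at 10.6 N, so it is fully in. I release and go to the green print key.

```bash
python3 -m inch '[{"fingers":0,"offset":[0,0,-10],"yaw":0},{"fingers":0,"offset":[0,0,-35],"yaw":0},{"fingers":0,"offset":[-8.1,37.2,0],"yaw":0},{"fingers":0,"offset":[-8.1,37.2,0],"yaw":0},{"fingers":0,"offset":[-8.1,37.2,0],"yaw":0},{"fingers":0,"offset":[-8.1,37.2,0],"yaw":0},{"fingers":0,"offset":[-8.1,37.2,0],"yaw":0},{"fingers":0,"offset":[0,0,0],"yaw":0},{"fingers":0,"offset":[0,0,0],"yaw":0}]'
python3 - <<'E'
from h import *
cv2.imwrite('pics/p6.png',grab('wrist')['image'][:,:,::-1])
E
```

```text
clock: 8.65
position: [0.4698, -0.2906, 0.1334]
orientation: [3.141, -0.0, -0.063]
force: [-0.4, 0.9, 0.7]
width: 0.0
grasp_force: 0.0
```

View pics/p6.png

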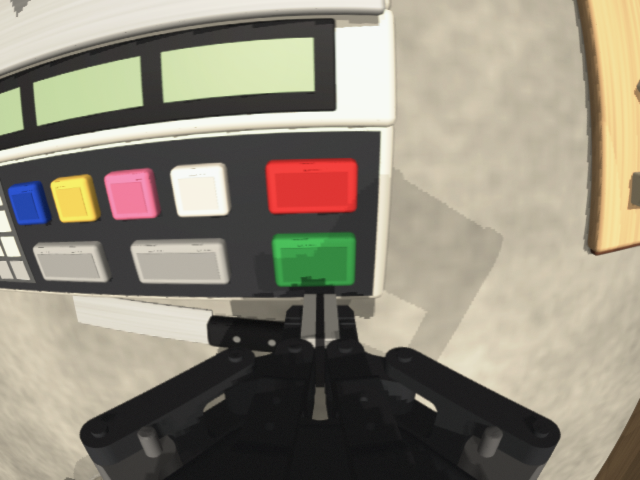

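The green key at (315,260) lies straight ahead of the tips at (320,292), as for the blue key. I press it.

```bash
python3 -m inch '[{"fingers":0,"offset":[0,0,25],"yaw":0},{"fingers":0,"offset":[0,0,16],"yaw":0},{"fingers":0,"offset":[0,0,5],"yaw":0},{"fingers":0,"offset":[0,0,4],"yaw":0},{"fingers":0,"offset":[0,0,3],"yaw":0},{"fingers":0,"offset":[0,0,0],"yaw":0},{"fingers":0,"offset":[0,0,0],"yaw":0}]'
```

```text
clock: 9.28
position: [0.4705, -0.2872, 0.0815]
orientation: [-3.14, 0.001, -0.059]
force: [-5.1, 7.6, 13.7]
width: 0.0005
grasp_force: 7.7
```

Fully in (13.7 N). I release and check.

```bash
python3 -m inch '[{"fingers":0,"offset":[0,0,-10],"yaw":0},{"fingers":0,"offset":[0,0,-30],"yaw":0},{"fingers":0,"offset":[0,0,-40],"yaw":0},{"fingers":0,"offset":[0,0,-40],"yaw":0},{"fingers":0,"offset":[-20,30,0],"yaw":0},{"fingers":0,"offset":[-20,30,0],"yaw":0},{"fingers":0,"offset":[0,0,0],"yaw":0},{"fingers":0,"offset":[0,0,0],"yaw":0}]'
python3 - <<'E'
from h import *
d=grab('top'); cv2.imwrite('pics/p7.png',d['image'][:,:,::-1])
for p in [(180,195),(230,190),(175,150),(240,150)]:print(world(d,p))
E
```

```text
clock: 9.95
position: [0.4267, -0.3472, 0.2011]
orientation: [3.14, -0.001, -0.062]
force: [0.6, 0.3, 0.2]
width: -0.0002
grasp_force: 0.0
[[0.6193427  0.22030158 0.13644104]]
[[0.62910479 0.13406696 0.13237634]]
[[0.70092522 0.23213102 0.13642301]]
[[0.70140982 0.11779027 0.13409197]]
```

View pics/p7.png

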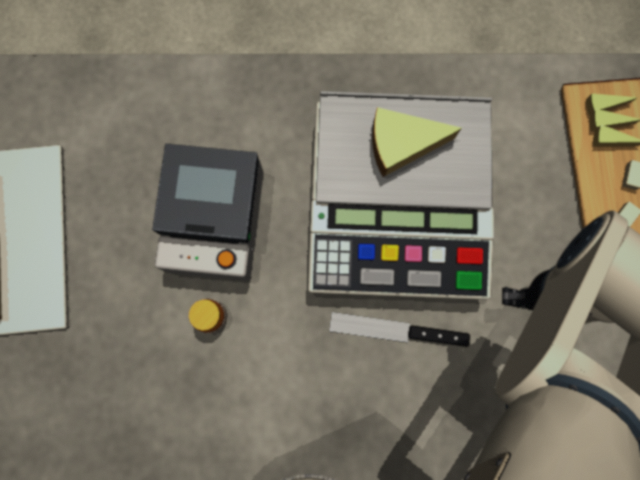

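The cover is shut and level at 0.135 m. The wedge, jar (205,315) and knife are where they were, and the arm is clear.

```bash
python3 -c "
from bench import ticket
print(ticket.job_done())"
```

```text
the job is handed in; nothing more can be done
None
```

I shut the printer's cover, then pressed and released the orange feed button, the blue product key and the green print key in that order; the job is handed in at about 10 s on the robot's clock, with no verdict shown, and the wedge, jar and knife have not moved.

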